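Feeler blade into the spring gap jig on an indexing stage

ROBOT

A 7-joint arm with a two-finger parallel gripper is mounted at the origin on the work surface. World frame = base frame: x ahead of the robot, y to its left, z up, the work surface at z = 0. Lengths are in m, angles in rad, forces in N, time in s.
With the tool pointing down it reaches from about 0.425 to 0.925 m from the base axis. Payload 6.8 kg.
Tool frame: the origin (TCP) lies at the very end of the fingers, on their centre line; the grasp point (between the pads) lies 19 mm behind it; z points along the fingers, y is the line along which they close (so a half turn about z gives the same grasp; the last joint's range is limited). The gripper opens to 85 mm and grips with 20 to 120 N. Pads are 22 mm wide; open, the fingers measure 114 mm over their backs; the gripper's body (76 mm by 85 mm) begins 54 mm behind the grasp point. The pads swing forward as they close: fully open they stand 13 mm farther back than shut.
Start: joints at [1.003, 0.477, 0.022, 1.555, -0.011, 1.109, -0.083], TCP at [0.3, -0.605, 0.197] pointing down, gripper open.
Joint ranges: [-2.96, 2.96], [-0.34, 2.1], [-1.41, 1.46], [0.24, 2.44], [-1.37, 4.51], [0.17, 1.92], [-2.96, 2.96]. Speed limits (rad/s): [2.39, 2.39, 3.14, 3.14, 3.14, 3.14, 3.14].

INTERFACE

Orientations are given as a unit quaternion [x, y, z, w].
In Python, from cell import bot, vision gives the robot as it stands.
- The arm moves only by the tool apply_moves, never from a script. Its argument "plan" is a list of rows, each a list of 7 numbers: the turn, a rotation vector about the world's x, y, z in degrees, then the shift along the world's x, y, z in m, then the finger opening in m, from 0 to 0.0854. In form: [[wx, wy, wz, tx, ty, tz, hand], ...]. A call has 1 to 20 rows; each row is the pose to reach, as a shift and turn from the pose commanded when the call began; what a row does not reach only later rows make up. A row lasts 1/12 s, in which the tool goes at most 41.7 mm and 7.16 degrees, less where a joint would pass 70% of its speed; a pose out of reach is approached as far as the arm can. A call with a gripper value outside its range is refused whole. The fingers move at their own pace and stop on an object; the grip force is fixed at half the most. Time passes only in rows, so rows that repeat a pose let the fingers close. It gives the time, the measured TCP pose, the force, the opening and the grip force at its end, in the units of the state.
- bot.state(): the state, without advancing time (a new reading comes with each control period).
- vision.snapshot(name): name is "scene" or "side" or "wrist"; returns the picture (400x640x3 uint8, blue, green, red); there is no depth.
- vision.camera_model(name): a dict with "mtx" (3x3 intrinsics, pixels), "rvec" (rotation vector, rad) and "tvec" (3), from world to camera coordinates, as OpenCV has them. Camera axes: x right, y down, z forward; pixel columns grow to the right and rows downward; lengths in m; the calibration is good to about 2 mm. A picture is of the moment at which its call begins: read the wrist's pose just before it. camera_model takes no time and is no camera call; for the wrist camera it gives the pose at the moment of the call.
- bot.close_job(): hands the job in; it is judged then, once.
Trained networks look in the newest picture that a camera, given by its name, has taken for a name from the list of things; names that differ only in an ending like _2 or _b are one class to them, and where a whole thing is asked for, a point or a joint stands for the part that bears it (a point fixed in the world has none). Each returns a list of dicts, best first, with "p" (0 to 1); they miss things now and then, are a little off and sometimes report something else, mostly with a low value. They report only what shows in the picture. A call takes as long as a camera call. They do not tell look-alikes from the thing itself.
- vision.find_in(camera, target): "centre" ([x, y, z] in m, in world coordinates, good to about 4 mm: the middle of the surface that is visible of it).
- vision.place_of(camera, target): "centre" ([x, y, z] in m, in world coordinates, good to about 4 mm: a listed point, or the origin of a listed thing).
The state is a dict: "time_s": time; "joint_positions": joint angles; "joint_vel": joint speeds; "tau": joint torques, N m; "ee_pos": TCP position; "tool_rot": TCP orientation; "force": force on the tool from outside, world axes, zero at the start; "wrist_torque": the same for the moment, N m; "gripper_width": opening from 0.0 (shut) to 1.0 (fully open); "grip_force": force on a finger pad.
Only numpy, scipy, OpenCV 4.12 (cv2) and the standard library are available. Lean on these libraries where they do the work, as an engineer would, in place of code of your own. Each camera call takes 0.05 s, during which the arm holds its last target. There are 200 camera calls.

TASK

Using its upright post, swing the small turntable anticlockwise (seen from above) until it clicks home at its detent, bringing the two-plate gap jig out from under the inspection lens. Then take the wide flat-bladed feeler from the rack, leaving the other two gauges there and the things lying on the bench where they are, and slide its blade straight down between the jig's two plates until it drags snugly in the narrow part, about two thirds of the blade in. Finish still holding the feeler there in the gripper, its handle clear of the plates.

Things in the scene. Friction and masses are not known exactly. Their poses are not given: they have to be found in the camera images.
- turntable (a joint): Turntable of the stage, rad: 0 = parked, jig under the lens; grows anticlockwise seen from above; stop at 1.571. It stays where left (friction about 0.08 N m); from about 1.40 to 1.48 rad a sprung detent roller resists (about 3 N more at the post), then it snaps to the stop and is held there. Home means above 1.5.
- axis (a point): Centre of the turntable's top face: black disc, radius 90 mm, top 36 mm above the bench. The axes turn with the disc: +y points from the axis to the jig, -y to the post.
- stage: Fixed indexing stage: grey square base 190 mm wide; origin under the disc's axis, on the bench. At its own +y side stands the inspection lens over the jig's parked place: column 150 mm from the axis, arm 34 mm wide, top 146 mm above the bench, lens 38 mm across, its underside 102 mm above the bench.
- gap (a point): Middle of the gap's mouth, level with the plates' tops: 58.5 mm from the axis, 96 mm above the bench, 60 mm above the disc. Axes turn with the disc: z up, x along the 40 mm wide plates (the blade's width goes along x), y across the gap, away from the axis. Fixed plate at +y, sprung jaw at -y. The mouth opens from y = -8.5 to +7.5 mm; the fixed plate's face is at +1.5 mm from 12 mm deep on.
- jaw: Sprung plate of the jig. Its face is at y = -4 mm (of gap) 12 mm deep, tapers to +0.5 mm at 30 mm deep, then runs parallel to the fixed plate to 52 mm deep: the narrow part, a 1 mm gap that the blade opens. It yields up to 7 mm, 1.2 N preload plus 1.5 N/mm; a centred blade meets it about 22 mm deep. Origin: on the turntable's axis, 22 mm above the bench.
- post (a point): Upright round steel post on the disc, its handle: 16 mm diameter, 50 mm tall, 70 mm from the axis, across from the jig. This point is on the post's centre line, 34 mm above the disc, 16 mm below the post's top, 70 mm above the bench.
- feeler: Wide flat-bladed feeler, about 80 g: black block handle 20 (x) x 30 (y) x 40 mm (z), flat steel blade 3 (x) x 24 (y) x 60 mm hanging from its underside. Origin: centre of the handle's underside; z up. It hangs in one of the rack's three slots, handle resting on the rack's top. Grip the handle across its 20 mm, about 24 mm above the origin.
- feeler_tip (a point): Middle of the blade's lower end, 60 mm under the handle's underside, axes as feeler. A snug fit has it 28 to 50 mm below gap (best 40), with the jaw pressing the blade by 1.5 to 25 N; the drag is roughly 3 to 10 N.
- rack: Fixed gauge rack: aluminium top plate 70 (x) x 200 mm (y), top 80 mm above the bench, on two aluminium end plates, open below. Origin under its centre. Three slots 7 (x) x 28 mm (y) at y = -60, 0, +60 mm.
- pin_gauge: Pin gauge with round aluminium handle, 20 mm diameter, 34 mm tall, in another rack place. Leave alone. Origin: centre of the handle's underside.
- narrow_gauge: Small pin gauge with square black handle 16 x 16 x 28 mm, in the remaining rack place. Leave alone. Origin: centre of the handle's underside.
- screwdriver: Blue screwdriver, 150 mm, lying on the left of the bench. Leave alone.
- lens_ring: Flat black ring, 50 mm across, 10 mm high. Leave alone.
- alu_block: Aluminium block 60 x 25 x 20 mm. Leave alone.
- optic_post: Steel post 75 mm tall on a round foot 44 mm across. Leave alone.
- jar: Amber glass jar, 44 mm across, 50 mm tall. Leave alone.
- dish: Clear shallow dish, 70 mm across, 14 mm high. Leave alone.
Mind the look-alikes: they are no part of the job. What is shaped like the feeler but green, pink or yellow is not meant.

How it is judged:
By the outcome, as a careful person would: the job done as asked, in the order asked, and still so for the second after the job is handed in, while the arm keeps its last pose, push and grip.
It also fails if it takes over 54 s, if anything falls off the work surface, if the arm or the gripper's body presses on something with over 40 N, if the wrist force passes 120 N, or if a joint passes its speed limit or range.

## Working session

There is one attempt and no reset: what is moved stays moved. The work goes in short steps, Python scripts to look and compute and a tool call to move; the robot and the scene stay as the last step left them, time stands still between calls to the robot, and variables do not carry over. Pictures are saved under pics/ and viewed, at most 10 in all, crops included, and the job is handed in when it is done.

Besides the shell and the picture viewer there is one more tool, called as name(argument=value, ...) on one line, values as JSON. apply_moves: Moves the arm, as the interface text tells. Its arguments: {"type":"object","properties":{"plan":{"type":"array","items":{"type":"array","items":{"type":"number"}}}},"required":["plan"]}

```bash
ls; mkdir -p pics; python3 - <<'E'
from cell import bot, vision
import cv2,numpy as np
s=bot.state(); print(s['time_s'],s['ee_pos'],s['tool_rot'],s['gripper_width'],s['force'])
for c in ['scene','side']:
    cv2.imwrite(f'pics/{c}0.png',vision.snapshot(c))
    m=vision.camera_model(c); R=cv2.Rodrigues(np.array(m['rvec']))[0]; print(c,-R.T@np.array(m['tvec']).ravel(),R[2])
    for t in ['axis','gap','post','feeler','rack','stage','pin_gauge','narrow_gauge']:
        print(c,t,[(np.round(d['centre'],4).tolist(),round(d['p'],2)) for d in vision.place_of(c,t)[:3]])
E
```

```text
pics
0.0 [ 0.29923415 -0.60429606  0.19548773] [ 9.73685241e-01  2.27895033e-01 -2.87390715e-04 -9.07151857e-04] 0.9961415078005114 [ 0.58510484 -1.20905079 -0.00711989]
scene [ 1.21022376 -0.49859055  0.75012323] [-0.64866861  0.45784884 -0.60795023]
scene axis [([0.5677, 0.0412, 0.0397], 0.89)]
scene gap [([0.5615, 0.0977, 0.0991], 0.93)]
scene post [([0.5759, -0.0283, 0.0739], 0.86)]
scene feeler [([0.5968, -0.3362, 0.0629], 0.87), ([0.4954, -0.3321, 0.0819], 0.8), ([0.4, -0.2881, 0.0584], 0.62)]
scene rack [([0.4933, -0.2714, 0.0009], 0.73)]
scene stage [([0.5664, 0.0386, 0.0015], 0.86), ([0.4713, 0.3986, -0.0023], 0.3)]
scene pin_gauge [([0.4929, -0.2087, 0.0809], 0.67), ([0.5632, 0.0404, 0.0034], 0.28)]
scene narrow_gauge [([0.497, -0.2722, 0.0825], 0.48)]
side [-0.13848164  0.67432427  0.66432701] [ 0.60536771 -0.62226414 -0.49630362]
side axis [([0.571, 0.0447, 0.0349], 0.77)]
side gap [([0.5654, 0.0969, 0.0913], 0.82)]
side post [([0.5706, -0.0318, 0.0703], 0.65), ([0.5001, -0.2131, 0.0782], 0.21)]
side feeler [([0.492, -0.3335, 0.082], 0.67), ([0.596, -0.3434, 0.0595], 0.62), ([0.546, -0.4196, 0.0628], 0.4)]
side rack [([0.4917, -0.2704, 0.0041], 0.85)]
side stage [([0.5701, 0.0362, -0.0016], 0.88)]
side pin_gauge [([0.6794, -0.3007, 0.0009], 0.71), ([0.6629, -0.1935, -0.0057], 0.52), ([0.4974, -0.2119, 0.0735], 0.41)]
side narrow_gauge [([0.4907, -0.2726, 0.0854], 0.6)]
```

View pics/scene0.png

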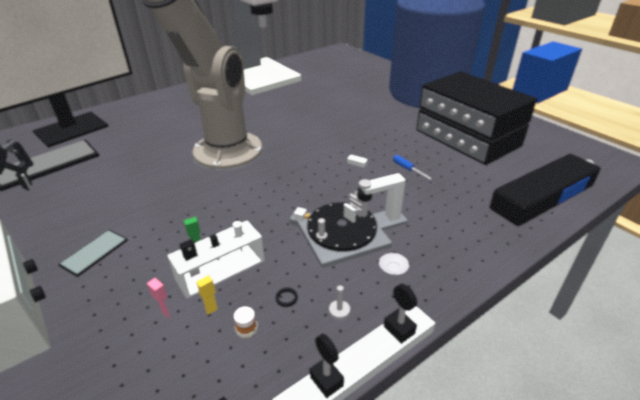

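View pics/side0.png

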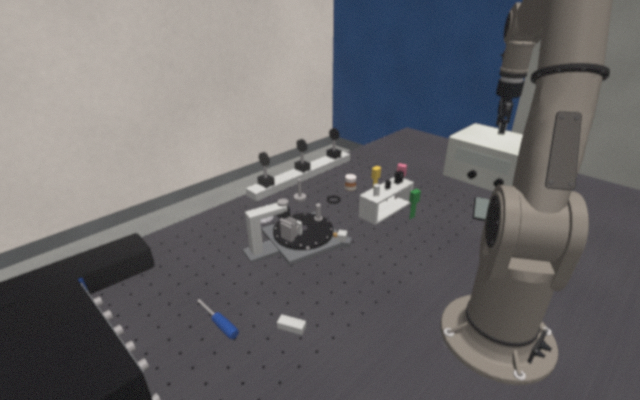

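The scene picture shows the turntable at (342,225), its post at (321,228) and the jig at (352,210). The rack runs from (188,250), the black feeler at the near end slot, to the pin gauge at (237,230), and the green, pink and yellow look-alikes stand around it. The side picture agrees. I'll look from above the rack next.

apply_moves(plan=[[0,0,6.5,0.018,0.03,0.02,0.085],[0,0,13,0.036,0.06,0.04,0.085],[0,0,19.5,0.054,0.09,0.06,0.085],[0,0,26,0.072,0.12,0.08,0.085],[0,0,32.5,0.09,0.15,0.09,0.085],[0,0,39,0.108,0.18,0.09,0.085],[0,0,45.5,0.126,0.21,0.09,0.085],[0,0,52,0.144,0.24,0.09,0.085],[0,0,58,0.162,0.27,0.09,0.085],[0,0,63.6,0.18,0.3,0.09,0.085],[0,0,63.6,0.18,0.3,0.09,0.085],[0,0,63.6,0.18,0.3,0.09,0.085],[0,0,63.6,0.18,0.3,0.09,0.085]])

```text
time_s: 1.98
ee_pos: [0.4792, -0.3055, 0.2865]
tool_rot: [0.708, 0.706, -0.0, 0.0]
force: [-0.3, -0.0, 0.6]
gripper_width: 0.994
grip_force: 0.0
```

```bash
cat > h.py <<'E'
from cell import bot, vision
import cv2,numpy as np
from scipy.spatial.transform import Rotation as Ro
def look(name,file=None):
    m=vision.camera_model(name); im=vision.snapshot(name)
    if file: cv2.imwrite(f'pics/{file}.png',im)
    return im,m
def places(c,ts):
    for t in ts:
        print(c,t,[(np.round(d['centre'],4).tolist(),round(d['p'],2)) for d in vision.place_of(c,t)[:3]])
def proj(m,P): return cv2.projectPoints(np.array(P,float).reshape(-1,3),np.array(m['rvec'],float),np.array(m['tvec'],float),np.array(m['mtx'],float),None)[0].reshape(-1,2)
def ray_z(m,uv,z):
    R=cv2.Rodrigues(np.array(m['rvec'],float))[0];c=-R.T@np.array(m['tvec'],float).ravel()
    d=R.T@np.linalg.inv(np.array(m['mtx'],float))@np.array([*uv,1.]);return c+d*(z-c[2])/d[2]
def st():
    s=bot.state();print('t',round(s['time_s'],2),'pos',np.round(s['ee_pos'],4),'R\n',np.round(Ro.from_quat(s['tool_rot']).as_matrix(),3),'F',np.round(s['force'],1),'w',round(s['gripper_width'],3),'gf',s['grip_force'],'q',np.round(s['joint_positions'],2));return s
E
python3 - <<'E'
from h import *
s=st(); im,m=look('wrist','w1')
R=cv2.Rodrigues(np.array(m['rvec']))[0]; c=-R.T@np.array(m['tvec']).ravel()
print('cam',c,R[2], m['mtx'])
places('wrist',['feeler','feeler_tip','rack','pin_gauge','narrow_gauge','post','axis'])
E
```

```text
t 1.98 pos [ 0.4792 -0.3055  0.2865] R
 [[ 0.002  1.    -0.   ]
 [ 1.    -0.002 -0.001]
 [-0.001 -0.    -1.   ]] F [-0.3 -0.   0.6] w 0.994 gf 0.0 q [ 0.72  0.25 -0.32  1.68  0.08  1.22  0.38]
cam [ 0.48001489 -0.22627012  0.4644332 ] [-4.08231297e-04 -3.09372177e-01 -9.50940950e-01] [[279.84606975   0.         319.32013098]
 [  0.         279.84606975 195.93940984]
 [  0.           0.           1.        ]]
wrist feeler [([0.4921, -0.3336, 0.0797], 0.94), ([0.5442, -0.4245, 0.0576], 0.89), ([0.5947, -0.3405, 0.0579], 0.8)]
wrist feeler_tip [([0.6001, -0.34, -0.0024], 0.93), ([0.5459, -0.4273, -0.0016], 0.84), ([0.4043, -0.2869, -0.001], 0.59)]
wrist rack [([0.4944, -0.2729, -0.0048], 0.89)]
wrist pin_gauge [([0.4977, -0.2146, 0.0803], 0.75)]
wrist narrow_gauge [([0.4971, -0.2731, 0.0792], 0.7)]
wrist post []
wrist axis []
```

View pics/w1.png

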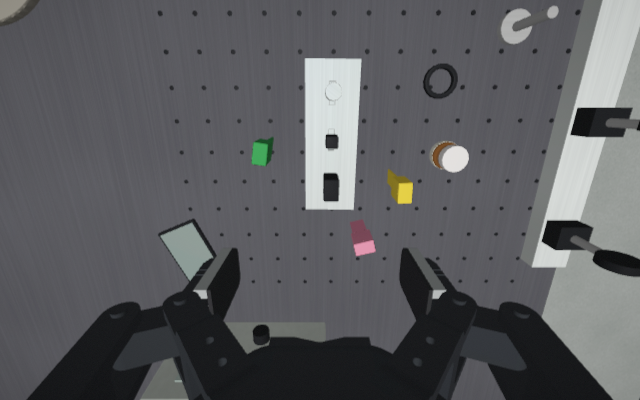

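The wrist picture shows the rack (305–361, 58–209). From far to near it holds the round pin gauge (333,92), the small square gauge (332,142) and the wide black feeler (331,187). Green, pink and yellow look-alikes stand outside it. Next I'll move toward the stage, which also gives a second view.

```bash
python3 - <<'E'
from h import *
im=cv2.imread('pics/w1.png'); m=vision.camera_model('wrist')
g=im.max(2)
w=((g>175)).astype(np.uint8); n,l,s,c=cv2.connectedComponentsWithStats(w)
k=l[115,320]; mk=(l==k).astype(np.uint8); cn=max(cv2.findContours(mk,0,2)[0],key=cv2.contourArea); 
q=cv2.approxPolyDP(cv2.convexHull(cn),6,True).reshape(-1,2); print(q); P=np.array([ray_z(m,u,.08) for u in q]);print(P.round(4),P.mean(0))
b=(g<70).astype(np.uint8);n,l,s,c=cv2.connectedComponentsWithStats(b);k=l[187,331];print(s[k],c[k])
cn=max(cv2.findContours((l==k).astype(np.uint8),0,2)[0],key=cv2.contourArea);print(cv2.approxPolyDP(cv2.convexHull(cn),2,True).reshape(-1,2).tolist())
for z,o in((.12,(.494,-.333)),(.08,(.494,-.333))):
  print(z,proj(m,[[o[0]+a,o[1]+e,z] for a in(-.01,.01) for e in(-.015,.015)]).round(1).tolist())
E
```

```text
[[305  58]
 [360  59]
 [352 209]
 [306 208]]
[[ 0.4628 -0.1705  0.08  ]
 [ 0.5313 -0.1718  0.08  ]
 [ 0.5278 -0.3714  0.08  ]
 [ 0.4604 -0.3696  0.08  ]] [ 0.49555494 -0.27082729  0.08      ]
[324 174  14  27 376] [330.46542553 187.06648936]
[[336, 174], [337, 200], [324, 200], [324, 174]]
0.12 [[322.4, 203.1], [322.4, 180.9], [337.8, 203.1], [338.2, 180.8]]
0.08 [[322.1, 193.9], [322.1, 173.6], [336.0, 193.8], [336.3, 173.5]]
```

apply_moves(plan=[[0,0,0,0.008,0.025,0,0.05],[0,0,0,0.016,0.05,0,0.05],[0,0,0,0.024,0.075,0,0.05],[0,0,0,0.032,0.1,0,0.05],[0,0,0,0.04,0.125,0,0.05],[0,0,0,0.048,0.15,0,0.03],[0,0,0,0.056,0.175,0,0.03],[0,0,0,0.064,0.2,0,0.03],[0,0,0,0.07,0.22,0,0.03],[0,0,0,0.07,0.22,0,0.03],[0,0,0,0.07,0.22,0,0.03]])

```text
time_s: 3.3
ee_pos: [0.5498, -0.0837, 0.2866]
tool_rot: [0.707, 0.708, 0.0, -0.0]
force: [-1.0, -0.6, -0.1]
gripper_width: 0.35
grip_force: 0.0
```

```bash
python3 - <<'E'
from h import *
s=st(); im,m=look('wrist','w2')
places('wrist',['feeler','rack','gap','post','axis','stage','jaw'])
E
```

```text
t 3.3 pos [ 0.5498 -0.0837  0.2866] R
 [[-0.002  1.     0.   ]
 [ 1.     0.002  0.   ]
 [ 0.     0.    -1.   ]] F [-1.  -0.6 -0.1] w 0.35 gf 0.0 q [ 0.42  0.24 -0.45  1.7   0.11  1.22 -0.06]
wrist feeler [([0.4938, -0.3346, 0.0808], 0.84), ([0.7594, -0.1179, 0.003], 0.62), ([0.545, -0.4278, 0.0606], 0.58)]
wrist rack [([0.4926, -0.2691, -0.0021], 0.57)]
wrist gap [([0.5665, 0.1005, 0.0928], 0.61)]
wrist post [([0.5841, -0.0283, 0.0666], 0.77), ([0.5697, 0.0392, 0.0009], 0.6)]
wrist axis [([0.5657, 0.043, 0.0366], 0.67)]
wrist stage [([0.5659, 0.0377, 0.0002], 0.57), ([0.4926, -0.3344, 0.0786], 0.56)]
wrist jaw []
```

View pics/w2.png

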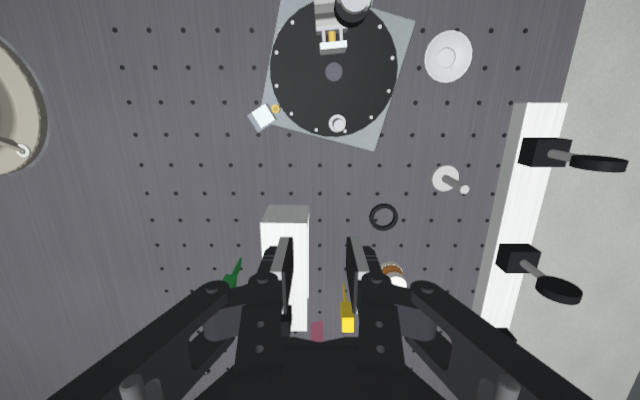

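The wrist picture shows the disc centred near (334,72), the post top at (337,122), and the jig with its gap at (331,38). The lens partly covers the jig at (352,8), and the base looks turned a few degrees. I'll compute these.

```bash
python3 - <<'E'
from h import *
im=cv2.imread('pics/w2.png'); m=vision.camera_model('wrist')
for n,u,z in [('axis',(334,72),.036),('posttop',(337,121.5),.086),('base BL',(262,126),.02),('base BR',(374,151),.02),('base TR',(414,20),.02)]:
  print(n,ray_z(m,u,z).round(4))
cv2.imwrite('pics/w2c.png',cv2.resize(im[0:170,230:430],None,fx=4,fy=3.5,interpolation=2))
vs=cv2.imread('pics/scene0.png');cv2.imwrite('pics/s0c.png',cv2.resize(vs[160:280,260:420],None,fx=5,fy=5,interpolation=2))
E
```

```text
axis [0.5714 0.0376 0.036 ]
posttop [ 0.5736 -0.0271  0.086 ]
base BL [ 0.462 -0.037  0.02 ]
base BR [ 0.6372 -0.0762  0.02  ]
base TR [0.6824 0.1052 0.02  ]
```

View pics/w2c.png

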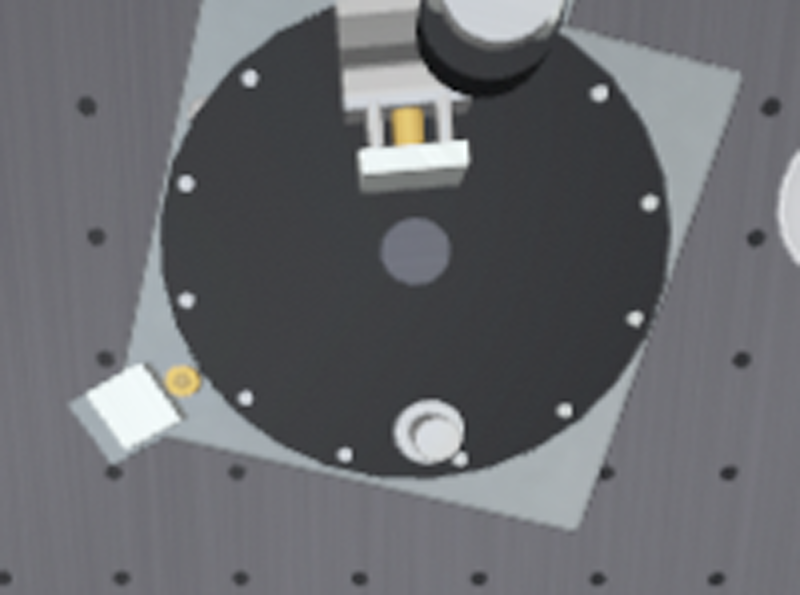

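View pics/s0c.png

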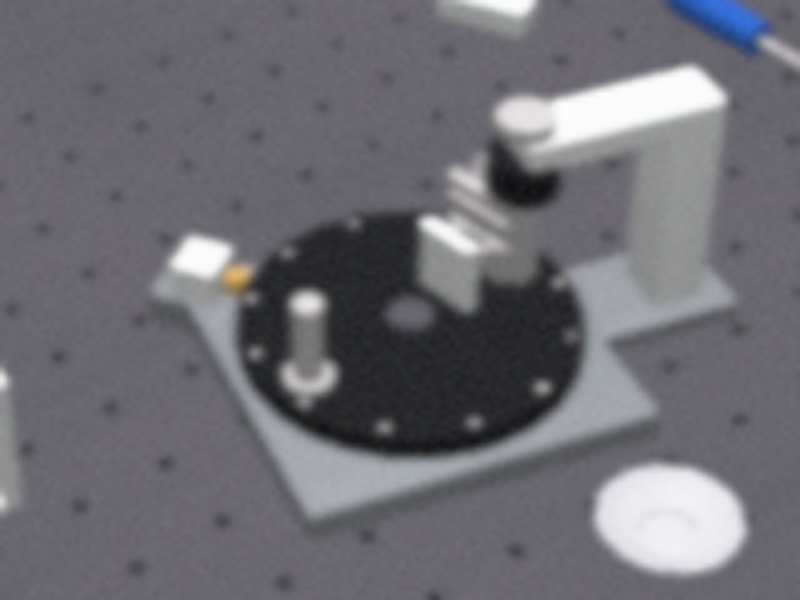

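The base is turned about −13° and the disc already sits about 0.3 rad from parked, with the post near −86° about the axis. Home therefore puts the post at −13°. I'll lower the fingers astride the post.

apply_moves(plan=[[0,0,2,0.013,0.027,0,0.03],[0,0,4,0.026,0.055,0,0.03],[0,0,4,0.026,0.055,-0.03,0.03],[0,0,4,0.026,0.055,-0.065,0.03],[0,0,4,0.026,0.055,-0.1,0.03],[0,0,4,0.026,0.055,-0.135,0.03],[0,0,4,0.026,0.055,-0.165,0.03],[0,0,4,0.026,0.055,-0.165,0.03],[0,0,4,0.026,0.055,-0.165,0.03]])

```text
time_s: 4.45
ee_pos: [0.5746, -0.0302, 0.1207]
tool_rot: [0.682, 0.731, -0.001, -0.001]
force: [0.4, 0.8, 0.4]
gripper_width: 0.349
grip_force: 0.0
```

```bash
python3 - <<'E'
from h import *
s=st(); im,m=look('wrist','w3')
places('wrist',['gap','post','axis','stage'])
im2,m2=look('scene','s3')
v=np.vstack([im[60:400,120:520],]);cv2.imwrite('pics/w3c.png',np.vstack([cv2.resize(im[120:320,160:480],(640,400)),]))
# predicted post top pixel for guess
print(proj(m,[[.576,-.029,.086],[.569,.041,.036]]))
a=cv2.resize(im[100:400,160:480],(427,400)); b=cv2.resize(im2[190:290,270:370],(370,400)); cv2.imwrite('pics/c3.png',np.hstack([a,b]))
E
```

```text
t 4.45 pos [ 0.5746 -0.0302  0.1207] R
 [[-0.069  0.998 -0.003]
 [ 0.998  0.069  0.   ]
 [ 0.    -0.003 -1.   ]] F [0.4 0.8 0.4] w 0.349 gf 0.0 q [ 0.3   0.44 -0.46  1.84  0.24  0.92 -0.2 ]
wrist gap [([0.567, 0.1012, 0.0936], 0.56)]
wrist post [([0.5774, -0.0271, 0.0682], 0.77)]
wrist axis [([0.5669, 0.0437, 0.0365], 0.79)]
wrist stage [([0.5678, 0.0405, 0.0003], 0.81)]
[[320.45658932 206.52507125]
 [317.92364987 114.12925323]]
```

View pics/c3.png

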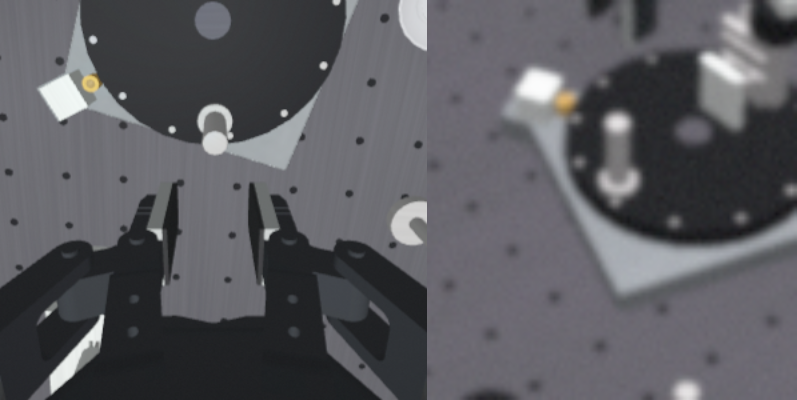

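The post top sits between the finger tracks at (321,206) and matches (0.576, −0.029). I'll descend and swing it.

apply_moves(plan=[[0,0,1,0.0015,0,-0.02,0.03],[0,0,1,0.0015,0,-0.045,0.03],[0,0,1,0.0015,0,-0.066,0.03],[0,0,1,0.0015,0,-0.066,0.03],[0,0,6,0.0077,0.0008,-0.066,0.03],[0,0,11,0.0138,0.0021,-0.066,0.03],[0,0,16,0.0197,0.004,-0.066,0.03],[0,0,21,0.0255,0.0064,-0.066,0.03],[0,0,26,0.0309,0.0092,-0.066,0.03],[0,0,31,0.0361,0.0126,-0.066,0.03],[0,0,36,0.041,0.0163,-0.066,0.03],[0,0,41,0.0456,0.0205,-0.066,0.03],[0,0,46,0.0498,0.0251,-0.066,0.03],[0,0,51,0.0536,0.03,-0.066,0.03],[0,0,56,0.0569,0.0352,-0.066,0.03],[0,0,61,0.0598,0.0407,-0.066,0.03],[0,0,66,0.0621,0.0464,-0.066,0.03],[0,0,71,0.064,0.0523,-0.066,0.03],[0,0,75,0.0651,0.0571,-0.066,0.03],[0,0,77,0.0655,0.0596,-0.066,0.03]])

```text
time_s: 6.42
ee_pos: [0.6423, 0.0302, 0.0576]
tool_rot: [0.077, 0.997, 0.0, 0.001]
force: [-0.3, 0.5, 0.2]
gripper_width: 0.354
grip_force: 0.0
```

```bash
python3 - <<'E'
from h import *
s=st(); look('scene','s4'); places('scene',['gap','post','axis']); look('side','d4'); places('side',['gap','post','axis'])
E
```

```text
t 6.42 pos [0.6423 0.0302 0.0576] R
 [[-0.988  0.154  0.002]
 [ 0.154  0.988  0.   ]
 [-0.002  0.    -1.   ]] F [-0.3  0.5  0.2] w 0.354 gf 0.0 q [ 0.36  0.69 -0.73  1.71  0.54  0.95  0.84]
scene gap [([0.5616, 0.0965, 0.0977], 0.76)]
scene post [([0.5756, -0.0289, 0.0739], 0.78)]
scene axis [([0.5658, 0.0413, 0.0394], 0.88)]
side gap [([0.5659, 0.0956, 0.0953], 0.82)]
side post [([0.7614, -0.1188, -0.0006], 0.73), ([0.4975, -0.2148, 0.0774], 0.7), ([0.5753, -0.0272, 0.0729], 0.67)]
side axis [([0.5689, 0.0455, 0.0325], 0.76)]
```

```bash
python3 - <<'E'
from h import *
im,m=look('wrist','w4'); st()
a=cv2.resize(cv2.imread('pics/s4.png')[160:280,250:410],(480,360)); b=cv2.resize(im,(576,360))[:,130:450]
cv2.imwrite('pics/c4.png',np.hstack([a,b]))
E
```

```text
t 6.87 pos [0.6411 0.0293 0.0558] R
 [[-0.987  0.158  0.   ]
 [ 0.158  0.987 -0.   ]
 [-0.    -0.    -1.   ]] F [-0.2 -0.1 -0.3] w 0.35 gf 0.0 q [ 0.36  0.69 -0.72  1.71  0.54  0.95  0.84]
```

View pics/c4.png

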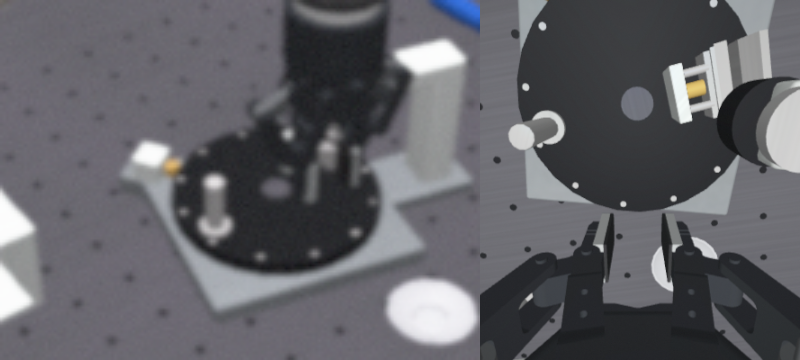

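The arm lagged and passed over the post, so the disc is unmoved. I'll go back up and over, then lower deeper and wait before swinging.

apply_moves(plan=[[0,0,0,0,0,0.025,0.03],[0,0,0,0,0,0.05,0.03],[0,0,0,0,0,0.07,0.03],[0,0,-7,-0.006,-0.006,0.07,0.03],[0,0,-14,-0.012,-0.012,0.07,0.03],[0,0,-21,-0.018,-0.018,0.07,0.03],[0,0,-28,-0.024,-0.024,0.07,0.03],[0,0,-35,-0.03,-0.03,0.07,0.03],[0,0,-42,-0.036,-0.036,0.07,0.03],[0,0,-49,-0.042,-0.041,0.07,0.03],[0,0,-56,-0.048,-0.046,0.07,0.03],[0,0,-63,-0.054,-0.05,0.07,0.03],[0,0,-70,-0.06,-0.055,0.07,0.03],[0,0,-76,-0.065,-0.0585,0.07,0.03],[0,0,-76,-0.065,-0.0585,0.07,0.03],[0,0,-76,-0.065,-0.0585,0.045,0.03],[0,0,-76,-0.065,-0.0585,0.02,0.03],[0,0,-76,-0.065,-0.0585,-0.005,0.03],[0,0,-76,-0.065,-0.0585,-0.005,0.03],[0,0,-76,-0.065,-0.0585,-0.005,0.03]])

```text
time_s: 8.53
ee_pos: [0.5753, -0.0284, 0.0498]
tool_rot: [0.675, 0.738, -0.001, -0.001]
force: [0.3, 0.6, 0.8]
gripper_width: 0.35
grip_force: 0.0
```

```bash
python3 - <<'E'
from h import *
im,m=look('wrist','w5'); st()
a,_=look('scene','s5')
a=cv2.resize(a[160:280,250:410],(480,360)); b=cv2.resize(im,(576,360))[:,130:450]
cv2.imwrite('pics/c5.png',np.hstack([a,b]))
E
```

```text
t 8.58 pos [ 0.5766 -0.0284  0.0511] R
 [[-0.088  0.996  0.   ]
 [ 0.996  0.088  0.   ]
 [ 0.     0.    -1.   ]] F [ 0.1 -0.   0.5] w 0.349 gf 0.0 q [ 0.29  0.54 -0.46  1.89  0.32  0.79 -0.25]
```

View pics/c5.png

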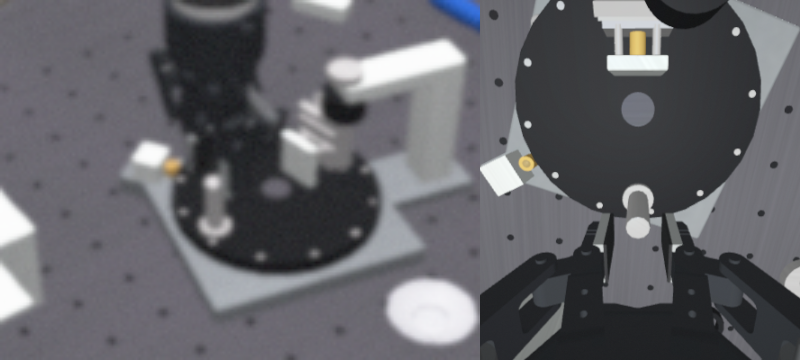

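```bash
python3 - <<'E'
from h import *
mw=vision.camera_model('wrist');ms=vision.camera_model('scene');md=vision.camera_model('side')
p=bot.state()['ee_pos']
print('tcp wrist',proj(mw,[p,[p[0],p[1],.086],[p[0],p[1],.07]]))
q=proj(ms,[p,[p[0],p[1],.086],[p[0]+.015,p[1],p[2]]]);print('scene crop',(q-[250,160])*3)
# triangulate post top from wrist + scene
pix=[(mw,((638-480+130)/.9,227/.9)),(ms,(250+213/3,160+182/3))]
w2=cv2.imread('pics/w2.png')
A=[]
for m,u in pix:
    R=cv2.Rodrigues(np.array(m['rvec'],float))[0];P=np.array(m['mtx'],float)@np.hstack([R,np.array(m['tvec'],float).reshape(3,1)])
    A.append((P,u))
X=cv2.triangulatePoints(A[0][0],A[1][0],np.array(A[0][1]).reshape(2,1),np.array(A[1][1]).reshape(2,1));print(X[:3].ravel()/X[3], pix[0][1],pix[1][1])
E
```

```text
tcp wrist [[318.33789931 225.23695653]
 [318.31150453 249.44308395]
 [318.32507939 236.99384736]]
scene crop [[214.62594617 213.0930149 ]
 [214.32540974 181.12579368]
 [225.75649622 222.87916151]]
[ 0.57805721 -0.03016272  0.0864449 ] (320.0, 252.22222222222223) (321.0, 220.66666666666666)
```

The picture, the scene view and the missed contact all agree: with this opening the finger ends stand well above the stated TCP, at about z = 0.09. I'll lower 20 mm, which is safe under either reading, and start the swing.

apply_moves(plan=[[0,0,0,0,0,-0.007,0.03],[0,0,0,0,0,-0.014,0.03],[0,0,0,0,0,-0.02,0.03],[0,0,0,0,0,-0.02,0.03],[0,0,0,0,0,-0.02,0.03],[0,0,5,0.0062,0.0008,-0.02,0.03],[0,0,10,0.0123,0.0021,-0.02,0.03],[0,0,15,0.0182,0.004,-0.02,0.03],[0,0,20,0.024,0.0064,-0.02,0.03],[0,0,20,0.024,0.0064,-0.02,0.03],[0,0,20,0.024,0.0064,-0.02,0.03]])

```text
time_s: 9.55
ee_pos: [0.6003, -0.0223, 0.0306]
tool_rot: [0.539, 0.842, 0.0, 0.0]
force: [0.2, 0.3, -0.3]
gripper_width: 0.352
grip_force: 0.0
```

```bash
python3 - <<'E'
from h import *
st();im,m=look('scene','s6'); places('scene',['gap','post','axis']); 
im,m=look('wrist','w6');places('wrist',['gap','post','axis'])
E
```

```text
t 9.55 pos [ 0.6003 -0.0223  0.0306] R
 [[-0.419  0.908  0.   ]
 [ 0.908  0.419  0.   ]
 [ 0.     0.001 -1.   ]] F [ 0.2  0.3 -0.3] w 0.352 gf 0.0 q [ 0.32  0.61 -0.52  1.84  0.41  0.8   0.02]
scene gap [([0.5454, 0.0949, 0.097], 0.59)]
scene post [([0.597, -0.0233, 0.0701], 0.6)]
scene axis [([0.5683, 0.0428, 0.038], 0.85)]
wrist gap []
wrist post [([0.6039, -0.0243, 0.0694], 0.68)]
wrist axis [([0.5652, 0.0411, 0.0377], 0.7)]
```

The post is now being carried along. I'll continue to home.

apply_moves(plan=[[0,0,5,0.006,0.0024,0,0.03],[0,0,10,0.0111,0.0058,0,0.03],[0,0,15,0.016,0.0096,0,0.03],[0,0,20,0.0204,0.0138,0,0.03],[0,0,25,0.0245,0.0184,0,0.03],[0,0,30,0.0281,0.0234,0,0.03],[0,0,35,0.0314,0.0286,0,0.03],[0,0,40,0.0341,0.0341,0,0.03],[0,0,44,0.0359,0.0387,0,0.03],[0,0,48,0.0375,0.0434,0,0.03],[0,0,52,0.0387,0.0481,0,0.03],[0,0,55,0.0393,0.0518,0,0.03],[0,0,57,0.0397,0.0542,0,0.03],[0,0,57,0.0397,0.0542,0,0.03],[0,0,57,0.0397,0.0542,0,0.03]])

```text
time_s: 11.2
ee_pos: [0.6391, 0.0297, 0.0302]
tool_rot: [0.071, 0.997, -0.001, -0.001]
force: [-2.6, -4.3, 1.5]
gripper_width: 0.356
grip_force: 2.5
```

```bash
python3 - <<'E'
from h import *
st()
for c in('scene','side','wrist'):
    im,m=look(c,c[0]+'7'); places(c,['gap','post','axis'])
E
```

```text
t 11.2 pos [0.6391 0.0297 0.0302] R
 [[-0.99   0.142 -0.002]
 [ 0.142  0.99  -0.003]
 [ 0.001 -0.003 -1.   ]] F [-2.6 -4.3  1.5] w 0.356 gf 2.5018302351236343 q [ 0.37  0.73 -0.74  1.73  0.6   0.93  0.81]
scene gap [([0.5093, 0.0557, 0.0982], 0.72)]
scene post [([0.6382, 0.0232, 0.0722], 0.61)]
scene axis [([0.5687, 0.0384, 0.0398], 0.65)]
side gap [([0.5133, 0.049, 0.0927], 0.8), ([0.4735, 0.3984, 0.002], 0.26)]
side post [([0.6367, 0.0211, 0.0721], 0.98)]
side axis [([0.5714, 0.0464, 0.0352], 0.82)]
wrist gap []
wrist post [([0.6422, 0.0228, 0.0687], 0.63)]
wrist axis [([0.5681, 0.0409, 0.0364], 0.56), ([0.5672, 0.0378, -0.0004], 0.34)]
```

apply_moves(plan=[[0,0,1,0.0003,0.002,0,0.03],[0,0,2,0.0006,0.004,0,0.03],[0,0,2,0.0006,0.004,0,0.03],[0,0,2,0.0006,0.004,0,0.03]])

```text
time_s: 12.13
ee_pos: [0.6386, 0.0298, 0.03]
tool_rot: [0.055, 0.998, -0.004, -0.002]
force: [-6.8, -12.2, 6.8]
gripper_width: 0.351
grip_force: 6.4
```

```bash
python3 - <<'E'
from h import *
st()
for c in('scene','side','wrist'):
    im,m=look(c,c[0]+'8'); places(c,['gap','post','axis'])
E
```

```text
t 12.13 pos [0.6386 0.0298 0.03  ] R
 [[-0.994  0.11  -0.005]
 [ 0.11   0.994 -0.008]
 [ 0.004 -0.009 -1.   ]] F [ -6.8 -12.2   6.8] w 0.351 gf 6.3889481127262115 q [ 0.37  0.73 -0.75  1.73  0.61  0.94  0.83]
scene gap [([0.5115, 0.0537, 0.0976], 0.93)]
scene post []
scene axis [([0.5648, 0.0391, 0.0394], 0.84)]
side gap [([0.5162, 0.0521, 0.1001], 0.72), ([0.6616, -0.1902, -0.001], 0.63)]
side post [([0.6336, 0.0219, 0.0728], 0.78)]
side axis [([0.5724, 0.0489, 0.0323], 0.61), ([0.4887, -0.2721, 0.0819], 0.31)]
wrist gap []
wrist post [([0.642, 0.0251, 0.0675], 0.59)]
wrist axis [([0.5657, 0.0394, 0.0367], 0.71)]
```

With 14 N on the post and no motion, it is at the stop, so the disc is home. I'll back off, rise, and view the jig on the way to the rack.

apply_moves(plan=[[0,0,0,-0.003,-0.011,0,0.03],[0,0,0,-0.003,-0.011,0,0.03],[0,0,0,-0.003,-0.011,0.03,0.03],[0,0,0,-0.003,-0.011,0.065,0.03],[0,0,0,-0.003,-0.011,0.1,0.03],[0,0,-7,-0.01,-0.016,0.135,0.04],[0,0,-14,-0.02,-0.021,0.17,0.04],[0,0,-21,-0.03,-0.026,0.2,0.05],[0,0,-28,-0.04,-0.031,0.22,0.05],[0,0,-35,-0.05,-0.036,0.22,0.05],[0,0,-42,-0.06,-0.041,0.22,0.05],[0,0,-49,-0.07,-0.046,0.22,0.05],[0,0,-56,-0.08,-0.051,0.22,0.05],[0,0,-63,-0.09,-0.056,0.22,0.05],[0,0,-70,-0.1,-0.061,0.22,0.05],[0,0,-77,-0.11,-0.066,0.22,0.05],[0,0,-84,-0.12,-0.071,0.22,0.05],[0,0,-91,-0.12,-0.076,0.22,0.05],[0,0,-97,-0.12,-0.076,0.22,0.05],[0,0,-97,-0.12,-0.076,0.22,0.05]])

```text
time_s: 14.4
ee_pos: [0.5206, -0.0394, 0.2507]
tool_rot: [0.784, 0.621, 0.001, 0.0]
force: [0.1, 0.0, -0.1]
gripper_width: 0.585
grip_force: 0.0
```

```bash
python3 - <<'E'
from h import *
st()
im,m=look('wrist','w9'); places('wrist',['gap','post','axis','feeler'])
im,m=look('scene','s9'); places('scene',['gap','post','axis','feeler'])
im,m=look('side','d9'); places('side',['gap','post','axis','feeler'])
m=vision.camera_model('wrist'); im=cv2.imread('pics/w9.png')
g=im.min(2)
print('pred gap',proj(m,[[.5126,.0535,.096],[.5126,.0535,.096],[.639,.0245,.086],[.5695,.0405,.036]]).round(1).tolist())
# post top / jig: bright blobs
n,l,s,c=cv2.connectedComponentsWithStats((g>165).astype(np.uint8))
for k in range(1,n):
    if s[k][4]>25: print(s[k],c[k].round(1))
E
```

```text
t 14.4 pos [ 0.5206 -0.0394  0.2507] R
 [[ 0.229  0.973  0.001]
 [ 0.973 -0.229  0.   ]
 [ 0.001  0.001 -1.   ]] F [ 0.1  0.  -0.1] w 0.585 gf 0.0 q [ 0.47  0.23 -0.6   1.82  0.14  1.14 -0.4 ]
wrist gap [([0.5155, 0.054, 0.0935], 0.79)]
wrist post [([0.6402, 0.0266, 0.0696], 0.62)]
wrist axis [([0.5648, 0.0412, 0.0337], 0.58), ([0.4947, -0.2158, 0.0819], 0.18)]
wrist feeler [([0.3996, -0.2906, 0.0651], 0.59), ([0.6607, -0.1881, 0.0013], 0.16)]
scene gap [([0.5125, 0.0555, 0.0983], 0.86)]
scene post [([0.6364, 0.0256, 0.0702], 0.61), ([0.6661, -0.1899, 0.001], 0.48)]
scene axis [([0.568, 0.0399, 0.0429], 0.81)]
scene feeler [([0.3993, -0.2881, 0.0588], 0.85), ([0.544, -0.42, 0.0577], 0.81), ([0.5947, -0.3428, 0.0619], 0.69)]
side gap []
side post [([0.6362, 0.0213, 0.0713], 0.78)]
side axis [([0.5713, 0.0453, 0.031], 0.63)]
side feeler [([0.3985, -0.2873, 0.0612], 0.73), ([0.494, -0.2692, 0.0041], 0.68), ([0.5969, -0.3416, 0.0588], 0.64)]
pred gap [[292.8, 95.5], [292.8, 95.5], [406.1, 95.4], [341.0, 96.8]]
[ 335    0   37   42 1338] [352.9  18.1]
[ 434   21   52   57 2268] [459.5  49.4]
[ 553   65   55  297 8160] [576.  199.7]
[282  77   5  36 130] [284.   94.4]
[301  77  24  37 450] [312.2  95.5]
[386  90  14  19  96] [391.   99.2]
[399  90  13  15 133] [404.7  97.6]
[267 147  25  25 337] [278.5 159.1]
[  1 149  14  14  90] [  8.  154.6]
[469 162  29  28 435] [481.3 174.7]
[506 184  10   8  61] [510.5 187.5]
[ 54 238  11  12  71] [ 59.5 243.8]
[ 300  259   65   83 3186] [332.9 298.1]
[248 275   9   8  44] [253.3 277.9]
[383 275   7   8  41] [385.2 278. ]
```

The jig's mouth is at about (0.513, 0.054) with yaw −13°. Now to hover over the feeler.

apply_moves(plan=[[0,0,2,-0.003,-0.03,0,0.045],[0,0,4,-0.006,-0.065,0,0.045],[0,0,6,-0.009,-0.1,0,0.045],[0,0,8,-0.012,-0.135,0,0.045],[0,0,10,-0.015,-0.17,0,0.045],[0,0,12.5,-0.018,-0.205,0,0.045],[0,0,12.5,-0.021,-0.24,0,0.045],[0,0,12.5,-0.024,-0.27,0,0.045],[0,0,12.5,-0.0266,-0.2916,0,0.045],[0,0,12.5,-0.0266,-0.2916,-0.03,0.045],[0,0,12.5,-0.0266,-0.2916,-0.06,0.045],[0,0,12.5,-0.0266,-0.2916,-0.09,0.045],[0,0,12.5,-0.0266,-0.2916,-0.1,0.045],[0,0,12.5,-0.0266,-0.2916,-0.1,0.045]])

```text
time_s: 16.32
ee_pos: [0.4918, -0.3309, 0.1478]
tool_rot: [0.71, 0.704, -0.001, -0.003]
force: [0.6, -0.2, 0.5]
gripper_width: 0.525
grip_force: 0.0
```

```bash
python3 - <<'E'
from h import *
s=st(); p=s['ee_pos']
W,mw=look('wrist','w10'); S,ms=look('scene','s10'); D,md=look('side','d10')
for im,m,n,(x0,y0,w) in((S,ms,'scene',(140,180,110)),(D,md,'side',(340,100,110))):
    u=proj(m,[p,[.494,-.331,.12],[.494,-.331,.08]]); print(n,u.round(1).tolist())
a=cv2.resize(S[170:290,140:240],(400,480)); 
u=proj(md,[[.494,-.331,.12]])[0].astype(int); b=cv2.resize(D[max(u[1]-80,0):u[1]+40,u[0]-50:u[0]+50],(400,480))
print('side crop origin',u-[50,80]); print('wrist',proj(mw,[p,[.494,-.331,.12]]).round(1).tolist())
cv2.imwrite('pics/c10.png',np.hstack([a,b]))
# wrist handle contour
g=W.max(2);
print(W[150:260:6,318].max(1).tolist())
E
```

```text
t 16.32 pos [ 0.4918 -0.3309  0.1478] R
 [[ 0.01   1.    -0.005]
 [ 1.    -0.01   0.003]
 [ 0.003 -0.005 -1.   ]] F [ 0.6 -0.2  0.5] w 0.525 gf 0.0 q [ 0.83  0.43 -0.44  1.78  0.22  0.98  0.29]
scene [[183.2, 233.2], [186.2, 243.4], [189.8, 256.6]]
side [[400.2, 164.3], [398.8, 171.8], [397.7, 182.5]]
side crop origin [348  91]
wrist [[318.4, 225.3], [321.4, 211.1]]
[219, 217, 217, 216, 215, 177, 19, 19, 44, 46, 43, 43, 41, 178, 210, 98, 98, 98, 98]
```

View pics/c10.png

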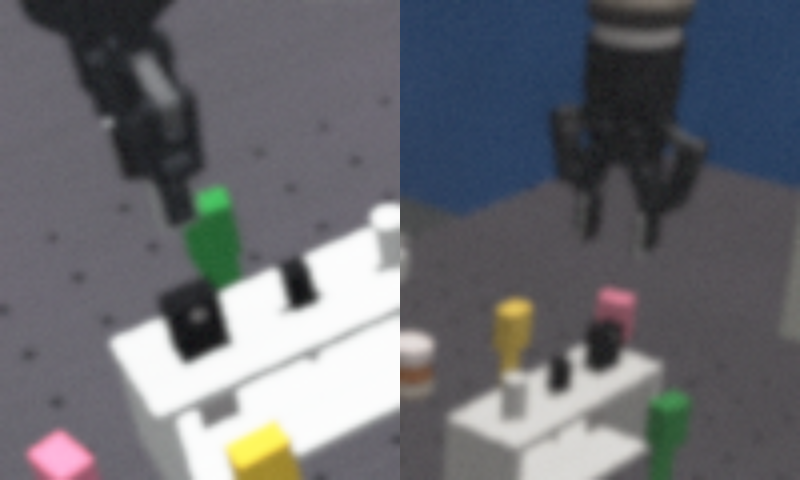

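Side crop: the finger ends are at (585,238) and (645,250), about 40 mm above the stated TCP. So the real finger ends lie some 40 mm behind it. I'll straddle the handle cautiously and probe the rack top by force.

```bash
python3 - <<'E'
from h import *
st()
W,m=look('wrist','w11'); g=W.max(2)
n,l,s,c=cv2.connectedComponentsWithStats((g<75).astype(np.uint8))
for k in range(1,n):
    if s[k][4]>60: print(s[k],c[k].round(1))
for x in(.492,.494,.496): print(x,proj(m,[[x+a,-.331+e,.12] for a in(-.01,.01) for e in(-.015,.015)]).round(1).tolist())
E
```

```text
t 16.47 pos [ 0.4951 -0.3322  0.1524] R
 [[ 0.009  1.     0.002]
 [ 1.    -0.009 -0.001]
 [-0.001  0.002 -1.   ]] F [ 0.5  0.2 -0.2] w 0.528 gf 0.0 q [ 0.83  0.43 -0.44  1.77  0.22  0.99  0.29]
[ 454   13   53   56 1421] [480.4  39.8]
[309 118  19  21 390] [318.  128.2]
[208 127  33  40 653] [225.8 143.1]
[ 306  179   24   45 1043] [317.7 201.2]
[   45   238   549   162 42010] [316.6 345.8]
[616 242  24  41 672] [630.4 260.6]
0.492 [[302.5, 224.8], [301.4, 189.6], [327.0, 224.5], [326.9, 189.3]]
0.494 [[305.0, 224.7], [304.0, 189.6], [329.5, 224.4], [329.5, 189.3]]
0.496 [[307.4, 224.7], [306.5, 189.5], [331.9, 224.4], [332.0, 189.3]]
```

apply_moves(plan=[[0,0,0,0,0.001,-0.03,0.045],[0,0,0,0,0.001,-0.06,0.045],[0,0,0,0,0.001,-0.085,0.045],[0,0,0,0,0.001,-0.092,0.045],[0,0,0,0,0.001,-0.096,0.045],[0,0,0,0,0.001,-0.1,0.045],[0,0,0,0,0.001,-0.1,0.045],[0,0,0,0,0.001,-0.1,0.045]])

```text
time_s: 17.18
ee_pos: [0.4949, -0.3314, 0.052]
tool_rot: [0.711, 0.704, 0.0, 0.001]
force: [0.1, 0.1, 0.6]
gripper_width: 0.527
grip_force: 0.0
```

apply_moves(plan=[[0,0,0,0,0,-0.003,0.045],[0,0,0,0,0,-0.006,0.045],[0,0,0,0,0,-0.006,0.045],[0,0,0,0,0,-0.006,0.045]])

```text
time_s: 17.52
ee_pos: [0.4937, -0.3308, 0.0445]
tool_rot: [0.711, 0.704, -0.0, -0.0]
force: [-0.4, 0.2, 0.8]
gripper_width: 0.529
grip_force: 0.0
```

apply_moves(plan=[[0,0,0,0,0,-0.003,0.045],[0,0,0,0,0,-0.005,0.045],[0,0,0,0,0,-0.005,0.045],[0,0,0,0,0,-0.005,0.045]])

```text
time_s: 17.85
ee_pos: [0.4942, -0.3311, 0.043]
tool_rot: [0.711, 0.704, -0.001, 0.001]
force: [-8.6, 4.1, 29.8]
gripper_width: 0.525
grip_force: 14.8
```

Contact shows the finger ends on the rack top (0.080) at TCP z = 0.043. I'll raise 12 mm and grip.

apply_moves(plan=[[0,0,0,0,0,0.006,0.045],[0,0,0,0,0,0.012,0.045],[0,0,0,0,0,0.012,0.03],[0,0,0,0,0,0.012,0.015],[0,0,0,0,0,0.012,0.015],[0,0,0,0,0,0.012,0.01],[0,0,0,0,0,0.012,0.01],[0,0,0,0,0,0.012,0.01],[0,0,0,0,0,0.012,0.01],[0,0,0,0,0,0.012,0.01]])

```text
time_s: 18.68
ee_pos: [0.494, -0.3309, 0.0516]
tool_rot: [0.711, 0.704, 0.0, 0.0]
force: [-0.8, 0.7, 6.6]
gripper_width: 0.225
grip_force: 59.0
```

apply_moves(plan=[[0,0,0,0,0,0.01,0.01],[0,0,0,0,0,0.025,0.01],[0,0,0,0,0,0.045,0.01],[0,0,0,0,0,0.07,0.01],[0,0,0,0,0,0.1,0.01],[0,0,0,0,0,0.13,0.01],[0,0,0,0,0,0.14,0.01],[0,0,0,0,0,0.14,0.01],[0,0,0,0,0,0.14,0.01]])

```text
time_s: 19.43
ee_pos: [0.4934, -0.3307, 0.1909]
tool_rot: [0.711, 0.704, -0.0, -0.0]
force: [0.7, -0.4, -1.3]
gripper_width: 0.229
grip_force: 58.7
```

```bash
python3 - <<'E'
from h import *
s=st(); print('p',s['ee_pos'])
for c in('scene','side','wrist'):
    look(c,c[0]+'12'); places(c,['feeler','feeler_tip','rack'])
E
```

```text
t 19.43 pos [ 0.4934 -0.3307  0.1909] R
 [[ 0.01  1.   -0.  ]
 [ 1.   -0.01  0.  ]
 [ 0.   -0.   -1.  ]] F [ 0.7 -0.4 -1.3] w 0.229 gf 58.72978091239929 q [ 0.84  0.39 -0.46  1.74  0.19  1.06  0.31]
p [ 0.49335652 -0.33070803  0.19094978]
scene feeler [([0.5443, -0.4195, 0.057], 0.96), ([0.3995, -0.2871, 0.0591], 0.75), ([0.4922, -0.3306, 0.2224], 0.73)]
scene feeler_tip [([0.5407, -0.4255, -0.0007], 0.84), ([0.5968, -0.3415, 0.0001], 0.71), ([0.4915, -0.3289, 0.1621], 0.63)]
scene rack [([0.4908, -0.2715, 0.0018], 0.72), ([0.6645, -0.1889, 0.0025], 0.67), ([0.494, -0.3295, 0.2171], 0.35)]
side feeler [([0.3974, -0.2869, 0.0632], 0.8), ([0.5471, -0.421, 0.0629], 0.6), ([0.5951, -0.3429, 0.0601], 0.59)]
side feeler_tip [([0.3999, -0.2871, -0.0006], 0.67), ([0.4899, -0.2733, 0.0876], 0.58), ([0.5984, -0.3399, 0.0023], 0.56)]
side rack [([0.4931, -0.2683, 0.0042], 0.94)]
wrist feeler [([0.4009, -0.2904, 0.0632], 0.98), ([0.5463, -0.4256, 0.0611], 0.88), ([0.4939, -0.3318, 0.217], 0.86)]
wrist feeler_tip [([0.4947, -0.3292, 0.1575], 0.84), ([0.5996, -0.3402, -0.0026], 0.74), ([0.3982, -0.2857, -0.0032], 0.72)]
wrist rack [([0.4973, -0.2715, 0.0008], 0.7)]
```

The feeler is held: tip at (0.493, −0.330, 0.159), which is TCP z minus 31.6 mm. Next I'll carry it over the gap.

apply_moves(plan=[[0,0,-1,0.002,0.03,0,0.01],[0,0,-2,0.004,0.06,0,0.01],[0,0,-3,0.006,0.095,0,0.01],[0,0,-4,0.008,0.13,0,0.01],[0,0,-5,0.01,0.165,0,0.01],[0,0,-6,0.012,0.2,0,0.01],[0,0,-7.5,0.014,0.235,0,0.01],[0,0,-9,0.016,0.27,0,0.01],[0,0,-10.5,0.018,0.305,0,0.01],[0,0,-12.5,0.02,0.34,0,0.01],[0,0,-12.5,0.0204,0.37,0,0.01],[0,0,-12.5,0.0204,0.3844,-0.01,0.01],[0,0,-12.5,0.0204,0.3844,-0.03,0.01],[0,0,-12.5,0.0204,0.3844,-0.034,0.01],[0,0,-12.5,0.0204,0.3844,-0.034,0.01],[0,0,-12.5,0.0204,0.3844,-0.034,0.01]])

```text
time_s: 21.37
ee_pos: [0.5142, 0.0528, 0.1577]
tool_rot: [0.783, 0.622, -0.0, -0.0]
force: [0.7, -0.4, -0.8]
gripper_width: 0.226
grip_force: 58.8
```

```bash
python3 - <<'E'
from h import *
s=st(); print('p',s['ee_pos'])
for c in('scene','side','wrist'):
    look(c,c[0]+'13'); places(c,['feeler','feeler_tip','gap','post','axis'])
E
```

```text
t 21.37 pos [0.5142 0.0528 0.1577] R
 [[ 0.227  0.974 -0.   ]
 [ 0.974 -0.227 -0.   ]
 [-0.    -0.    -1.   ]] F [ 0.7 -0.4 -0.8] w 0.226 gf 58.754913210868835 q [ 0.28  0.32 -0.6   1.94  0.22  0.95 -0.66]
p [0.5142422  0.05276937 0.15772491]
scene feeler [([0.5958, -0.3362, 0.0631], 0.87), ([0.4009, -0.2878, 0.0582], 0.8), ([0.5472, -0.4251, 0.0569], 0.73)]
scene feeler_tip [([0.5425, -0.4271, -0.0001], 0.85), ([0.5966, -0.3387, -0.0009], 0.83), ([0.4015, -0.2881, 0.0012], 0.62)]
scene gap [([0.5149, 0.0546, 0.0984], 0.74)]
scene post [([0.6351, 0.0252, 0.0734], 0.7), ([0.4933, -0.2078, 0.081], 0.27), ([0.6645, -0.1915, 0.0019], 0.18)]
scene axis [([0.569, 0.041, 0.0388], 0.71)]
side feeler [([0.5133, 0.0524, 0.1866], 0.7), ([0.5962, -0.342, 0.0551], 0.64), ([0.4027, -0.2852, 0.0625], 0.54)]
side feeler_tip [([0.5722, 0.0377, 0.0013], 0.64), ([0.5965, -0.3384, 0.0002], 0.61), ([0.5137, 0.0531, 0.1249], 0.54)]
side gap [([0.5184, 0.0546, 0.0961], 0.56)]
side post [([0.6368, 0.0196, 0.0691], 0.91)]
side axis [([0.5728, 0.0483, 0.0352], 0.85)]
wrist feeler [([0.5127, 0.0515, 0.1848], 0.59)]
wrist feeler_tip [([0.5165, 0.0551, 0.1253], 0.92), ([0.5673, 0.0409, 0.0333], 0.5)]
wrist gap [([0.5132, 0.0555, 0.0965], 0.95)]
wrist post [([0.6439, 0.0224, 0.0664], 0.71)]
wrist axis [([0.5661, 0.0413, 0.0375], 0.91), ([0.513, 0.0588, 0.0981], 0.57)]
```

The tip and the gap agree within about 1 mm. I'll descend into the mouth.

apply_moves(plan=[[0,0,0,0.0003,0.0015,-0.008,0.01],[0,0,0,0.0003,0.0015,-0.016,0.01],[0,0,0,0.0003,0.0015,-0.024,0.01],[0,0,0,0.0003,0.0015,-0.03,0.01],[0,0,0,0.0003,0.0015,-0.035,0.01],[0,0,0,0.0003,0.0015,-0.04,0.01],[0,0,0,0.0003,0.0015,-0.045,0.01],[0,0,0,0.0003,0.0015,-0.045,0.01],[0,0,0,0.0003,0.0015,-0.045,0.01]])

```text
time_s: 23.02
ee_pos: [0.5143, 0.0551, 0.1122]
tool_rot: [0.783, 0.622, -0.0, -0.0]
force: [-2.2, 0.6, -1.0]
gripper_width: 0.23
grip_force: 58.7
```

apply_moves(plan=[[0,0,0,-0.001,0,-0.003,0.01],[0,0,0,-0.001,0,-0.006,0.01],[0,0,0,-0.001,0,-0.009,0.01],[0,0,0,-0.001,0,-0.012,0.01],[0,0,0,-0.001,0,-0.012,0.01],[0,0,0,-0.001,0,-0.012,0.01]])

```text
time_s: 23.52
ee_pos: [0.5129, 0.0551, 0.1]
tool_rot: [0.783, 0.622, -0.0, -0.0]
force: [-1.4, 1.6, -3.0]
gripper_width: 0.225
grip_force: 58.7
```

apply_moves(plan=[[0,0,0,0,0,-0.003,0.01],[0,0,0,0,0,-0.006,0.01],[0,0,0,0,0,-0.009,0.01],[0,0,0,0,0,-0.0125,0.01],[0,0,0,0,0,-0.0125,0.01],[0,0,0,0,0,-0.0125,0.01]])

```text
time_s: 24.02
ee_pos: [0.513, 0.0551, 0.0873]
tool_rot: [0.783, 0.622, -0.0, -0.0]
force: [-2.2, 2.5, -5.3]
gripper_width: 0.224
grip_force: 58.6
```

```bash
python3 - <<'E'
from h import *
s=st(); print(np.round(s['wrist_torque'],2))
for c in('scene','side','wrist'):
    look(c,c[0]+'14'); places(c,['feeler','feeler_tip','gap','post','axis','jaw'])
print(bot.state()['force'])
E
```

```text
t 24.02 pos [0.513  0.0551 0.0873] R
 [[ 0.226  0.974 -0.001]
 [ 0.974 -0.226  0.   ]
 [-0.    -0.001 -1.   ]] F [-2.2  2.5 -5.3] w 0.224 gf 58.62720787525177 q [ 0.23  0.42 -0.57  2.    0.3   0.81 -0.73]
[ 0.52  0.59 -0.06]
scene feeler [([0.5454, -0.4204, 0.0576], 0.94), ([0.5961, -0.3382, 0.0602], 0.77), ([0.3997, -0.2863, 0.0584], 0.74)]
scene feeler_tip [([0.5956, -0.3386, -0.0004], 0.76), ([0.4014, -0.2857, -0.0001], 0.76), ([0.5422, -0.426, -0.0023], 0.62)]
scene gap [([0.5148, 0.0577, 0.0967], 0.64)]
scene post [([0.6808, -0.2999, -0.002], 0.75), ([0.6339, 0.0209, 0.0712], 0.66)]
scene axis [([0.5678, 0.0412, 0.0379], 0.63)]
scene jaw [([0.7627, -0.1206, -0.0017], 0.55), ([0.7357, 0.0674, -0.0008], 0.25)]
side feeler [([0.4002, -0.2875, 0.0641], 0.77), ([0.5939, -0.3417, 0.0594], 0.67), ([0.5119, 0.0548, 0.1159], 0.64)]
side feeler_tip [([0.4017, -0.2868, -0.0001], 0.78), ([0.5419, -0.4219, 0.0014], 0.59), ([0.5138, 0.0557, 0.056], 0.5)]
side gap [([0.5137, 0.0502, 0.0951], 0.75)]
side post [([0.6376, 0.0188, 0.0705], 0.95)]
side axis [([0.5737, 0.0466, 0.0329], 0.79)]
side jaw [([0.5716, 0.0354, 0.0269], 0.53)]
wrist feeler [([0.5135, 0.0524, 0.1148], 0.84)]
wrist feeler_tip [([0.5143, 0.0582, 0.0544], 0.81), ([0.7394, 0.0643, 0.0001], 0.24)]
wrist gap [([0.5172, 0.056, 0.0945], 0.59), ([0.7359, 0.0631, -0.0017], 0.59)]
wrist post [([0.6417, 0.0244, 0.0693], 0.78)]
wrist axis [([0.5678, 0.0427, 0.0368], 0.68)]
wrist jaw []
[-5.10802597 -0.38823345 -3.5214341 ]
```

The tip is 40 mm deep by the numbers. To check the drag, I'll move 4 mm up and then back down.

apply_moves(plan=[[0,0,0,0,0,0.002,0.01],[0,0,0,0,0,0.004,0.01]])

```text
time_s: 25.23
ee_pos: [0.5134, 0.0551, 0.0921]
tool_rot: [0.783, 0.622, -0.0, -0.0]
force: [-4.9, 0.9, -2.6]
gripper_width: 0.224
grip_force: 58.7
```

apply_moves(plan=[[0,0,0,0,0,-0.001,0.01],[0,0,0,0,0,-0.003,0.01],[0,0,0,0,0,-0.004,0.01]])

```text
time_s: 25.48
ee_pos: [0.5141, 0.0557, 0.0889]
tool_rot: [0.783, 0.622, 0.001, 0.0]
force: [-5.7, 1.5, 2.2]
gripper_width: 0.225
grip_force: 59.6
```

apply_moves(plan=[[0,0,0,0,0,0,0.01],[0,0,0,0,0,0,0.01]])

```text
time_s: 25.65
ee_pos: [0.514, 0.0557, 0.0889]
tool_rot: [0.783, 0.622, 0.001, 0.0]
force: [-5.4, 2.0, 0.1]
gripper_width: 0.224
grip_force: 59.5
```

```bash
python3 - <<'E'
from h import *
st(); print(bot.close_job())
E
```

```text
t 25.65 pos [0.514  0.0557 0.0889] R
 [[ 0.226  0.974  0.001]
 [ 0.974 -0.226  0.   ]
 [ 0.001  0.001 -1.   ]] F [-5.4  2.   0.1] w 0.224 gf 59.517619013786316 q [ 0.23  0.41 -0.57  2.    0.3   0.81 -0.73]
the job is handed in; nothing more can be done
None
```

I swung the turntable until it stopped hard at home and slid the feeler about 39 mm into the gap, dragging 2–3 N (just under the 3–10 N guide), then handed the job in at 25.65 s with the feeler still gripped; the last check was by forces and position estimates, not by eye.

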